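# Sort the griddle scouring blocks by feel

## Task

Four look-alike griddle scouring blocks lie among the jars on the dessert counter: two still have a coarse sole, two are worn smooth, which shows only in how they drag on the counter. Set the two coarse ones on the sloping drip board and the two worn ones, which would slide off it, in the level tray, all lying flat on their soles; set each down gently, and never let a worn one slide down the board. Leave the topping jar, bottle, tin, tub, mug and spatula where they are.

Things in the scene. Friction and masses are not known exactly. Their poses are not given: they have to be found in the camera images.
- block_p_mid (a point): middle (21 mm above the underside) of one of four look-alike scouring blocks, 0.2 to 0.45 kg: flat base 80 (its x) x 55 (y) x 14 mm with a stone sole; centred on it a grip rib 45 (x) x 14 mm (y), from 14 to 42 mm above the underside. Dragged on counter or tray, a coarse sole drags with 0.6 to 0.9 of the force pressing it down, a worn one 0.14 to 0.2; letter, look, weight and place do not tell which
- block_q_mid (a point): middle (21 mm above the underside) of one of four look-alike scouring blocks, 0.2 to 0.45 kg: flat base 80 (its x) x 55 (y) x 14 mm with a stone sole; centred on it a grip rib 45 (x) x 14 mm (y), from 14 to 42 mm above the underside. Dragged on counter or tray, a coarse sole drags with 0.6 to 0.9 of the force pressing it down, a worn one 0.14 to 0.2; letter, look, weight and place do not tell which
- block_r_mid (a point): middle (21 mm above the underside) of one of four look-alike scouring blocks, 0.2 to 0.45 kg: flat base 80 (its x) x 55 (y) x 14 mm with a stone sole; centred on it a grip rib 45 (x) x 14 mm (y), from 14 to 42 mm above the underside. Dragged on counter or tray, a coarse sole drags with 0.6 to 0.9 of the force pressing it down, a worn one 0.14 to 0.2; letter, look, weight and place do not tell which
- block_s_mid (a point): middle (21 mm above the underside) of one of four look-alike scouring blocks, 0.2 to 0.45 kg: flat base 80 (its x) x 55 (y) x 14 mm with a stone sole; centred on it a grip rib 45 (x) x 14 mm (y), from 14 to 42 mm above the underside. Dragged on counter or tray, a coarse sole drags with 0.6 to 0.9 of the force pressing it down, a worn one 0.14 to 0.2; letter, look, weight and place do not tell which
- board_mid (a point): centre of the top face of the fixed sloping steel drip board, 28.5 mm above the counter: a flat plate without rims, 120 mm up the slope (its x, rising away from the robot by 18 degrees) x 150 mm wide (its level y), 8 mm thick; z is square to the face. Two blocks fit side by side along y, their long sides along x. Coarse blocks hold on it, worn ones slide off its low edge
- tray_floor (a point): centre of the inner floor, 4 mm above the counter, of the fixed level white plastic tray. Outside 150 (its x) x 110 mm (y), walls 4 mm thick, 18 mm high over the counter, inside 142 x 102 mm: room for just two blocks lying flat, side by side along its x, their long sides along its y
- topping_jar: bystander, origin at the centre of its underside: glass topping jar with steel lid, 62 mm across, 110 mm high
- syrup_bottle: bystander, origin at the centre of its underside: amber syrup bottle, 58 mm across, 135 mm high
- cocoa_tin: bystander, origin at the centre of its underside: closed cocoa tin, 60 mm across, 75 mm high
- tub: bystander, origin at the centre of its underside: open cardboard dessert tub, 76 mm across at the rim, 55 mm high
- steel_mug: bystander, origin at the centre of its underside: steel mug, 72 mm across, 80 mm high, with a handle on its own +y side reaching 73 mm from its axis
- spatula_grip (a point): bystander: point on the handle of a spatula lying flat on the counter along its own x: the round 20 mm handle ends 72 mm towards -x, the flat blade, 90 mm long and 65 mm wide, ends 168 mm towards +x
Not all that is in view belongs to the job. Leave any red, turquoise or yellow look-alike of the part that bears block_q_mid alone.

How it is judged (in metres and radians):
At the end, for the whole second after the job is handed in: Two blocks (only coarse ones hold there) lie flat on the sloping board, the other two flat on the bottom of the tray (the tray has room for only two), each with its middle over the board or tray, sole within about 5 mm and 0.08 rad of the face, and at rest (((x of block_p_mid in the frame of board_mid between -0.055 and 0.055 m and y of block_p_mid in the frame of board_mid between -0.075 and 0.075 m and z of block_p_mid in the frame of board_mid between 0.015 and 0.026 m and angle between the z axis of block_p_mid and the z axis of board_mid, either way round below 0.08 rad) or (x of block_p_mid in the frame of tray_floor between -0.071 and 0.071 m and y of block_p_mid in the frame of tray_floor between -0.051 and 0.051 m and z of block_p_mid in the frame of tray_floor between 0.015 and 0.026 m and angle between block_p_mid's own z axis and vertical below 0.08 rad)) and linear speed of each of block_p, block_q, block_r, block_s below 0.02 m/s and ((x of block_q_mid in the frame of board_mid between -0.055 and 0.055 m and y of block_q_mid in the frame of board_mid between -0.075 and 0.075 m and z of block_q_mid in the frame of board_mid between 0.015 and 0.026 m and angle between the z axis of block_q_mid and the z axis of board_mid, either way round below 0.08 rad) or (x of block_q_mid in the frame of tray_floor between -0.071 and 0.071 m and y of block_q_mid in the frame of tray_floor between -0.051 and 0.051 m and z of block_q_mid in the frame of tray_floor between 0.015 and 0.026 m and angle between block_q_mid's own z axis and vertical below 0.08 rad)) and ((x of block_r_mid in the frame of board_mid between -0.055 and 0.055 m and y of block_r_mid in the frame of board_mid between -0.075 and 0.075 m and z of block_r_mid in the frame of board_mid between 0.015 and 0.026 m and angle between the z axis of block_r_mid and the z axis of board_mid, either way round below 0.08 rad) or (x of block_r_mid in the frame of tray_floor between -0.071 and 0.071 m and y of block_r_mid in the frame of tray_floor between -0.051 and 0.051 m and z of block_r_mid in the frame of tray_floor between 0.015 and 0.026 m and angle between block_r_mid's own z axis and vertical below 0.08 rad)) and ((x of block_s_mid in the frame of board_mid between -0.055 and 0.055 m and y of block_s_mid in the frame of board_mid between -0.075 and 0.075 m and z of block_s_mid in the frame of board_mid between 0.015 and 0.026 m and angle between the z axis of block_s_mid and the z axis of board_mid, either way round below 0.08 rad) or (x of block_s_mid in the frame of tray_floor between -0.071 and 0.071 m and y of block_s_mid in the frame of tray_floor between -0.051 and 0.051 m and z of block_s_mid in the frame of tray_floor between 0.015 and 0.026 m and angle between block_s_mid's own z axis and vertical below 0.08 rad))); the robot touches nothing.
It fails at once if the topping jar, the bottle, the tin, the tub or the mug is pushed more than 25 mm or tipped (distance of any of topping_jar, syrup_bottle, cocoa_tin, tub, steel_mug from where it was at the start of the episode above 0.025 m or angle between any of topping_jar, syrup_bottle, cocoa_tin, tub, steel_mug's own z axis and vertical above 0.35 rad).
It fails at once if the spatula is pushed more than 40 mm (distance of spatula_grip from where it was at the start of the episode above 0.04 m).
It fails at once if a block is dropped from more than about 15 mm, or thrown ((linear speed of block_p above 0.55 m/s and contact force between the fingers and block_p below 0.01 N) or (linear speed of block_q above 0.55 m/s and contact force between the fingers and block_q below 0.01 N) or (linear speed of block_r above 0.55 m/s and contact force between the fingers and block_r below 0.01 N) or (linear speed of block_s above 0.55 m/s and contact force between the fingers and block_s below 0.01 N)).
It fails at once if a block is let go on the sloping board and slides away ((linear speed of block_p above 0.3 m/s and contact force between board and block_p above 0.05 N and contact force between the fingers and block_p below 0.01 N) or (linear speed of block_q above 0.3 m/s and contact force between board and block_q above 0.05 N and contact force between the fingers and block_q below 0.01 N) or (linear speed of block_r above 0.3 m/s and contact force between board and block_r above 0.05 N and contact force between the fingers and block_r below 0.01 N) or (linear speed of block_s above 0.3 m/s and contact force between board and block_s above 0.05 N and contact force between the fingers and block_s below 0.01 N)).
It also fails if it takes over 72 s, if anything falls off the work surface, if the arm or the gripper's body presses on something with over 40 N, if the wrist force passes 120 N, or if a joint passes its speed limit or range.

## Robot

A 6-joint arm with a two-finger parallel gripper is mounted at the origin on the work surface. World frame = base frame: x ahead of the robot, y to its left, z up, the work surface at z = 0. Lengths are in mm, angles in rad, forces in N, time in s.
With the tool pointing down it reaches from about 350 to 975 mm from the base axis. Payload 7.1 kg.
Tool frame: the origin (TCP) lies at the very end of the fingers, on their centre line; the grasp point (between the pads) lies 19 mm behind it; x points along the fingers, y is the direction in which the jaws open and shut, and the axes are right-handed (so a half turn about x gives the same grasp; the last joint's range is limited). The gripper opens to 88 mm and grips with 3 to 60 N. Pads are 20 mm wide; open, the fingers measure 115 mm over their backs; the gripper's body (75 mm by 178 mm) begins 61 mm behind the grasp point.
Start: joints at [-1.201, 0.423, 1.63, -0, 1.089, -0.019], TCP at [236.94, -578.329, 222.675] pointing down, gripper open.
Joint ranges: [-3, 3], [-0.9, 2.11], [0.09, 2.58], [-1.31, 4.45], [0.11, 2.69], [-2.54, 2.54]. Speed limits (rad/s): [2.39, 2.39, 3.01, 3.14, 3.14, 3.14].

## Interface

Orientations are given as a rotation vector (axis times angle).
In Python, from workcell import ctrl gives the robot as it stands. The module is installed in compiled form; this text tells all that it offers.
- The arm moves only by the tool carry_out, never from a script. Its argument "commands" is a list of rows, each a list of 6 numbers: the shift along the tool's x, y, z in m, then the turn, a rotation vector about the tool's x, y, z in degrees. In form: [[tx, ty, tz, rx, ry, rz], ...]. A call has 1 to 8 rows; each row shifts and turns the pose as measured when the row begins, along the tool's axes as they then stand; what a row does not reach is not made up. A row lasts 1/8 s, in which the tool goes at most 62.5 mm and 10.7 degrees, less where a joint would pass 70% of its speed; a pose out of reach is approached as far as the arm can. A call with a gripper value outside its range is refused whole. "grip" is the closure, from 0 (fully open) to 1 (shut), set as the call begins (left out, the last holds). The fingers move at their own pace and stop on an object; the grip force is fixed at half the most. Time passes only in rows, so rows that do not move let the fingers close. It gives the time, the measured TCP pose, the force and the opening at its end, in the units of the state.
- ctrl.get_obs(): the state, without advancing time (a new reading comes with each control period).
- ctrl.get_image(name): name is "side" or "top" or "wrist"; returns a dict with "pixels" (384x512x3 uint8, blue, green, red), "intrinsics" (3x3 intrinsics, pixels), "rvec" (rotation vector, rad) and "tvec" (3), from world to camera coordinates, as OpenCV has them. Camera axes: x right, y down, z forward; pixel columns grow to the right and rows downward; lengths in mm; the calibration is good to about 2 mm. A picture is of the moment at which its call begins. There is no depth.
- ctrl.close_job(): hands the job in, once; it reports no verdict.
The state is a dict: "t": time; "qpos": joint angles; "qvel": joint speeds; "joint_torque": joint torques, N m; "ee_pos": TCP position; "orientation": TCP orientation; "ft_force": force on the tool from outside, world axes, zero at the start; "moment": the same for the moment, N m; "width": finger opening in mm.
Only numpy, scipy, OpenCV 4.12 (cv2) and the standard library are available. Lean on these libraries where they do the work, as an engineer would, in place of code of your own. Each camera call takes 0.05 s, during which the arm holds its last target. There are 200 camera calls.

## Working session

There is one attempt and no reset: what is moved stays moved. The work goes in short steps, Python scripts to look and compute and a tool call to move; the robot and the scene stay as the last step left them, time stands still between calls to the robot, and variables do not carry over. Pictures are saved under pics/ and viewed, about 8 in all and at most 12, crops included, and the job is handed in when it is done.

Besides the shell and the picture viewer there is one more tool, called after "Request:" as name([rows], argument=value, ...), one row to a line, values as JSON. carry_out: Moves the arm, as the interface text tells. Its arguments: {"type":"object","properties":{"commands":{"type":"array"},"grip":{"type":"number"}},"required":["commands"]}

```bash
mkdir -p pics; cat > h.py <<'E'
from workcell import ctrl
import cv2, numpy as np, json
def shot(name,fn=None):
    d=ctrl.get_image(name); p=np.array(d["pixels"],np.uint8)
    if fn: cv2.imwrite("pics/"+fn,p)
    return p,np.array(d["intrinsics"],float),np.array(d["rvec"],float).ravel(),np.array(d["tvec"],float).ravel()
def ray(uv,z,K,r,t):
    "world xy at height z of pixels"
    R=cv2.Rodrigues(r)[0]; uv=np.atleast_2d(np.array(uv,float))
    d=(R.T@np.linalg.inv(K)@np.c_[uv,np.ones(len(uv))].T).T; c=-R.T@t
    return c+d*((np.atleast_1d(z)-c[2])/d[:,2])[:,None]
def proj(P,K,r,t): return cv2.projectPoints(np.array(P,float).reshape(-1,1,3),r,t,K,None)[0].reshape(-1,2)
E
python3 - <<'E'
from h import *
for n in("top","side"):
    p,K,r,t=shot(n,n+"0.png"); np.savez(n+"0.npz",p=p,K=K,r=r,t=t)
    print(n,K.round(1).tolist(),(-cv2.Rodrigues(r)[0].T@t).round(0))
    cv2.imwrite(f"pics/{n}0b.png",cv2.resize(p,(800,600),interpolation=cv2.INTER_CUBIC))
o=ctrl.get_obs(); print(o)
E
```

```text
top [[459.3, 0.0, 259.2], [0.0, 459.3, 184.8], [0.0, 0.0, 1.0]] [3.100e+02 1.000e+00 1.065e+03]
side [[421.3, 0.0, 261.5], [0.0, 421.3, 191.5], [0.0, 0.0, 1.0]] [328. 652. 853.]
{'t': 0.1, 'qpos': array([-1.20100546e+00,  4.23743737e-01,  1.63060888e+00, -2.73822685e-05,
        1.08858331e+00, -1.90340212e-02]), 'qvel': array([-0.00026747, -0.00098281, -0.00257619, -0.00054135, -0.00085089,
        0.00021947]), 'joint_torque': array([ 8.40668326e-04, -5.45616317e+01, -2.74323839e+01,  6.45527872e-02,
        1.87988573e-02, -5.12551264e-05]), 'ee_pos': array([ 236.75587313, -577.88482073,  221.9941844 ]), 'orientation': array([ 2.00853062,  0.39689345, -2.00905936]), 'ft_force': array([ 0.68078978, -0.05043712, -0.61586736]), 'moment': array([-0.02355098, -0.03320903, -0.00470255]), 'width': 87.80288926106527}
```

View pics/top0b.png

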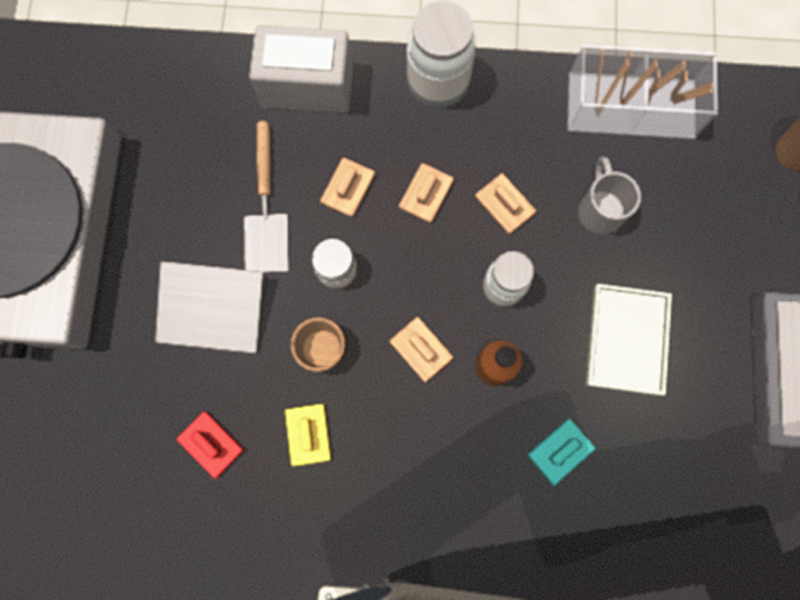

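View pics/side0b.png

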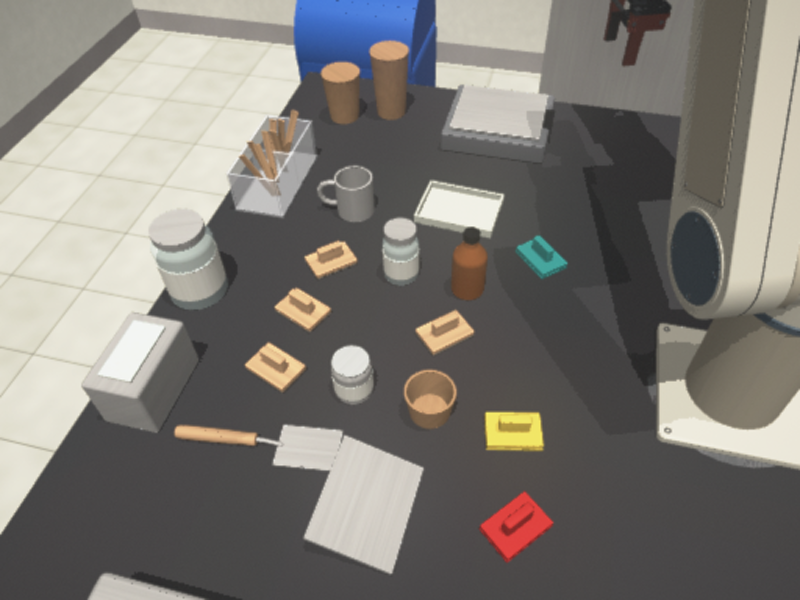

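```bash
cat > fit.py <<'E'
from h import *
from scipy.optimize import minimize
S=4
def blockpts(x,y,a,z=0):
    B=np.array([[sx*40,sy*27.5,h] for sx in(-1,1) for sy in(-1,1) for h in(0,14)],float)
    Rb=np.array([[sx*22.5,sy*7,h] for sx in(-1,1) for sy in(-1,1) for h in(14,42)],float)
    R=cv2.Rodrigues(np.array([0,0,a]))[0]
    return [q@R.T+[x,y,z] for q in(B,Rb)]
def render(shape,parts,K,r,t):
    m=np.zeros((shape[0],shape[1]),np.uint8)
    for P in parts:
        h=cv2.convexHull(((proj(P,K,r,t))*16).round().astype(np.int32))
        cv2.fillConvexPoly(m,h,1,shift=4)
    return m
def fitblock(views,x,y,z=0):
    "views: list of (mask,K,r,t) full-res; returns x,y,yaw,iou"
    best=None
    def cost(v):
        c=0
        for m,K,r,t in views:
            w=render(m.shape,blockpts(*v,z),K,r,t)
            c+=1-(w&m).sum()/max(1,(w|m).sum())
        return c/len(views)
    for a in np.arange(0,np.pi,np.pi/6):
        s=minimize(cost,[x,y,a],method="Nelder-Mead",options=dict(initial_simplex=[[x,y,a],[x+8,y,a],[x,y+8,a],[x,y,a+.3]],maxiter=150,xatol=.05,fatol=1e-4))
        if best is None or s.fun<best.fun: best=s
    return best.x,1-best.fun
def up(p,K,s=S):
    q=cv2.resize(p,None,fx=s,fy=s,interpolation=cv2.INTER_CUBIC); K=K.copy(); K[:2]*=s; K[0,2]+=(s-1)/2; K[1,2]+=(s-1)/2
    return q,K
def omask(q):
    h=cv2.cvtColor(q,cv2.COLOR_BGR2HSV)
    return cv2.inRange(h,(6,70,60),(20,255,255))
def blobs(m,lo,hi):
    n,l,st,c=cv2.connectedComponentsWithStats(m)
    return [(c[i],(l==i).astype(np.uint8)) for i in range(1,n) if lo<st[i,4]<hi]
E
python3 - <<'E'
from fit import *
V={}
for n in("top","side"):
    d=np.load(n+"0.npz"); q,K=up(d["p"],d["K"]); V[n]=(q,K,d["r"],d["t"])
d=V["top"]; px=np.array([[348,187],[427,193],[506,203],[421,349]])*.64*S
for u in px:
    x,y,_=ray(u,20,*d[1:])[0]
    res=[]
    for n in V:
        q,K,r,t=V[n]; uv=proj([[x,y,14]],K,r,t)[0]
        bl=blobs(omask(q),300,40000)
        b=min(bl,key=lambda b:np.hypot(*(b[0]-uv))); res.append((b[1],K,r,t))
    print([ (v.round(2).tolist(),round(i,3)) for v,i in [fitblock([res[0]],x,y),fitblock([res[1]],x,y),fitblock(res,x,y)]])
# bystanders & fixtures
f=lambda l,z:print(ray(np.array(l)*.64*S,z,*d[1:]).round(0)[:,:2].tolist())
print("board LL LR UR UL");f([[156,343],[257,352]],10);f([[262,271],[160,263]],47)
print("tray");f([[597,285],[672,291],[665,395],[588,388]],18)
for nm,u,z in(("jarwhite lid",[332,255],75),("jarlid",[513,270],110),("bottle top",[506,356],135),("tub",[319,340],55),("mug",[614,193],80),("spat blade",[267,243],3),("bigjar",[444,30],150)):
    print(nm,end=" ");f([u],z)
E
```

```text
[([692.35, 120.01, 2.76], np.float64(0.927)), ([690.94, 117.65, -0.4], np.float64(0.932)), ([691.81, 118.91, -0.37], np.float64(0.912))]
[([691.52, -2.29, 2.73], np.float64(0.918)), ([689.07, -5.12, -0.43], np.float64(0.927)), ([690.36, -3.79, -0.4], np.float64(0.913))]
[([682.2, -125.84, 0.75], np.float64(0.954)), ([679.44, -127.93, 3.91], np.float64(0.912)), ([681.08, -126.73, 3.92], np.float64(0.918))]
[([447.33, -9.89, 0.79], np.float64(0.869)), ([445.24, -12.88, 3.9], np.float64(0.921)), ([446.26, -11.76, 0.78], np.float64(0.89))]
board LL LR UR UL
[[429.0, 382.0], [426.0, 232.0]]
[[541.0, 229.0], [543.0, 380.0]]
tray
[[560.0, -266.0], [558.0, -377.0], [403.0, -366.0], [406.0, -255.0]]
jarwhite lid [[564.0, 126.0]]
jarlid [[551.0, -128.0]]
bottle top [[429.0, -119.0]]
tub [[444.0, 136.0]]
mug [[683.0, -273.0]]
spat blade [[595.0, 237.0]]
bigjar [[883.0, -12.0]]
```

```bash
cat > plan.py <<'E'
from h import *
from scipy.spatial.transform import Rotation as Ro, Slerp
def down(a,flip=False,pitch=0):
    "tool orientation for a block whose x has yaw a (deg), rising by pitch (deg)"
    M=Ro.from_euler("ZY",[a,-pitch],degrees=True).as_matrix()
    s=-1 if flip else 1
    return Ro.from_matrix(np.c_[-M[:,2],s*M[:,1],s*M[:,0]])
def cur():
    o=ctrl.get_obs(); return np.array(o["ee_pos"],float),Ro.from_rotvec(np.array(o["orientation"],float)),o
def rows(wps,step=50,ang=9.5):
    "wps: [(pos,Rot,max step mm)] -> rows printed from the present pose"
    p,R,o=cur(); out=[]
    for w in wps:
        q,Q=np.array(w[0],float),w[1]; st=w[2] if len(w)>2 else step
        n=max(1,int(np.ceil(max(np.linalg.norm(q-p)/st,np.degrees((R.inv()*Q).magnitude())/ang))))
        sl=Slerp([0,1],Ro.concatenate([R,Q]))
        for k in range(n):
            A,B=sl(k/n),sl((k+1)/n)
            v=np.r_[A.inv().apply((q-p)/n)/1000,np.degrees((A.inv()*B).as_rotvec())]
            out.append([round(float(x),4) for x in v[:3]]+[round(float(x),1) for x in v[3:]])
        out.append("--"); p,R=q,Q
    print("at",cur()[0].round(1),"q",np.round(o["qpos"],2),"F",np.round(o["ft_force"],1),"w",round(o["width"],1)); 
    for x in out: print(x if x=="--" else json.dumps(x)+",")
A=(691.8,118.9,-21.5);B=(690.4,-3.8,-23);C=(681.1,-126.7,44.7);D=(446.3,-11.8,44.7)
E
python3 - <<'E'
from plan import *
p,R,o=cur(); m=R.as_matrix(); print(m.round(2).tolist()); print("offset",np.degrees(np.arctan2(m[1,1],m[0,1])-o["qpos"][0]))
for b in(A,B,C,D): print([ (a-np.degrees(np.arctan2(b[1],b[0]))) for a in (b[2]+90,b[2]-90)])
rows([((D[0],D[1],180),down(D[2])),((D[0],D[1],60),down(D[2])),((D[0],D[1],19),down(D[2]),25)])
rows([((D[0],D[1],180),down(D[2],True)),((D[0],D[1],60),down(D[2],True)),((D[0],D[1],19),down(D[2],True),25)])
E
```

```text
[[-0.0, 0.38, -0.93], [0.0, -0.93, -0.38], [-1.0, -0.0, -0.0]]
offset 1.0912976271051673
[np.float64(58.74782644879361), np.float64(-121.2521735512064)]
[np.float64(67.31535597272234), np.float64(-112.68464402727766)]
[np.float64(145.23786010307083), np.float64(-34.76213989692916)]
[np.float64(136.21452548350646), np.float64(-43.78547451649352)]
at [ 236.8 -577.9  222. ] q [-1.2   0.42  1.63 -0.    1.09 -0.02] F [ 0.7 -0.1 -0.6] w 87.8
[0.0025, -0.0261, -0.024, 9.3, 0.0, 0.0],
[0.0025, -0.0297, -0.0195, 9.3, 0.0, 0.0],
[0.0025, -0.0324, -0.0145, 9.3, 0.0, 0.0],
[0.0025, -0.0343, -0.0091, 9.3, 0.0, 0.0],
[0.0025, -0.0353, -0.0034, 9.3, 0.0, 0.0],
[0.0025, -0.0354, 0.0023, 9.3, 0.0, 0.0],
[0.0025, -0.0346, 0.008, 9.3, 0.0, 0.0],
[0.0025, -0.0329, 0.0135, 9.3, 0.0, 0.0],
[0.0025, -0.0303, 0.0186, 9.3, 0.0, 0.0],
[0.0025, -0.0269, 0.0232, 9.3, 0.0, 0.0],
[0.0025, -0.0228, 0.0272, 9.3, 0.0, 0.0],
[0.0025, -0.0181, 0.0306, 9.3, 0.0, 0.0],
[0.0025, -0.0129, 0.0331, 9.3, 0.0, 0.0],
[0.0025, -0.0074, 0.0347, 9.3, 0.0, 0.0],
[0.0025, -0.0017, 0.0355, 9.3, 0.0, 0.0],
[0.0025, 0.004, 0.0353, 9.3
[... 385 characters left out ...]
, -0.0324, -1.7, -0.0, 0.0],
[0.0033, -0.0322, -0.0334, -1.7, -0.0, 0.0],
[0.0033, -0.0312, -0.0344, -1.7, -0.0, 0.0],
[0.0033, -0.0302, -0.0353, -1.7, -0.0, 0.0],
[0.0033, -0.0291, -0.0362, -1.7, -0.0, 0.0],
[0.0033, -0.028, -0.0371, -1.7, -0.0, 0.0],
[0.0032, -0.0269, -0.0379, -1.7, -0.0, 0.0],
[0.0032, -0.0257, -0.0387, -1.7, -0.0, 0.0],
[0.0032, -0.0245, -0.0394, -1.7, -0.0, 0.0],
[0.0032, -0.0233, -0.0401, -1.7, -0.0, 0.0],
[0.0032, -0.0221, -0.0408, -1.7, -0.0, 0.0],
[0.0032, -0.0209, -0.0415, -1.7, -0.0, 0.0],
--
[0.04, 0.0, 0.0, 0.0, 0.0, 0.0],
[0.04, 0.0, 0.0, 0.0, 0.0, 0.0],
[0.04, 0.0, 0.0, 0.0, 0.0, 0.0],
--
[0.0205, 0.0, 0.0, 0.0, 0.0, 0.0],
[0.0205, 0.0, 0.0, 0.0, 0.0, 0.0],
--
```

Candidates (800 px view): the orange blocks at (348,187), (427,193), (506,203) and (421,349) are wanted. Red (209,445), yellow (307,435) and turquoise (562,452) are look-alikes I leave alone. I'm starting with the block at (421,349).

Request:
carry_out([
  [0.003, -0.042, -0.038, -2, 0, 0],
  [0.003, -0.041, -0.04, -2, 0, 0],
  [0.003, -0.039, -0.041, -2, 0, 0],
  [0.003, -0.038, -0.043, -2, 0, 0],
  [0.003, -0.036, -0.044, -2, 0, 0],
  [0.003, -0.034, -0.045, -2, 0, 0],
  [0.003, -0.033, -0.046, -2, 0, 0],
  [0.003, -0.032, -0.047, -2, 0, 0],
], grip=0.3)

```text
t: 1.1
ee_pos: [394.5, -141.2, 196.1]
orientation: [1.836, 0.639, -1.835]
ft_force: [1.0, -0.2, 0.7]
width: 61.9
```

```bash
python3 - <<'E'
from plan import *
rows([((D[0],D[1],150),down(D[2],True))])
E
```

```text
at [ 394.5 -141.2  196.1] q [-0.37  0.16  2.09  0.    0.9   0.53] F [ 1.  -0.2  0.7] w 61.9
[0.0154, -0.0231, -0.0403, -2.1, -0.0, 0.0],
[0.0154, -0.0216, -0.0411, -2.1, -0.0, 0.0],
[0.0154, -0.0201, -0.0419, -2.1, -0.0, 0.0],
--
```

Request:
carry_out([
  [0.015, -0.023, -0.04, -2.1, 0, 0],
  [0.015, -0.022, -0.041, -2.1, 0, 0],
  [0.015, -0.02, -0.042, -2.1, 0, 0],
  [0, 0, 0, 0, 0, 0],
])

```text
t: 1.6
ee_pos: [447.5, -4.2, 150.0]
orientation: [1.759, 0.732, -1.757]
ft_force: [-1.0, -0.5, -1.5]
width: 62.2
```

```bash
python3 - <<'E'
from fit import *
from plan import rows,D,down
p,K,r,t=shot("wrist"); 
P=blockpts(D[0],D[1],np.radians(D[2]))
q,K4=up(p,K,2)
for Q in P:
    h=cv2.convexHull(proj(Q,K4,r,t).astype(np.float32)).astype(int); cv2.polylines(q,[h],True,(0,255,0),1)
cv2.imwrite("pics/w1.png",q[:, :][::1,::1][:768:1]); cv2.imwrite("pics/w1.png",cv2.resize(q,(640,480)))
m=(omask(up(p,K,4)[0])>0).astype(np.uint8); _,K4=up(p,K,4)
b=max(blobs(m,5000,1e7),key=lambda b:b[1].sum()); print(fitblock([(b[1],K4,r,t)],*D[:2]))
rows([((D[0],D[1],60),down(D[2],True)),((D[0],D[1],18),down(D[2],True),25)])
E
```

```text
(array([446.3, -11.8,   0. ]), np.float64(0.0))
at [447.2  -5.3 150.4] q [-0.04  0.28  2.07  0.    0.8   0.74] F [-0.8  0.1  0.1] w 61.5
[0.0452, 0.002, 0.0027, 0.2, -0.0, -0.0],
[0.0452, 0.002, 0.0026, 0.2, -0.0, -0.0],
--
[0.021, 0.0, 0.0, 0.0, 0.0, 0.0],
[0.021, 0.0, 0.0, 0.0, 0.0, 0.0],
--
```

View pics/w1.png

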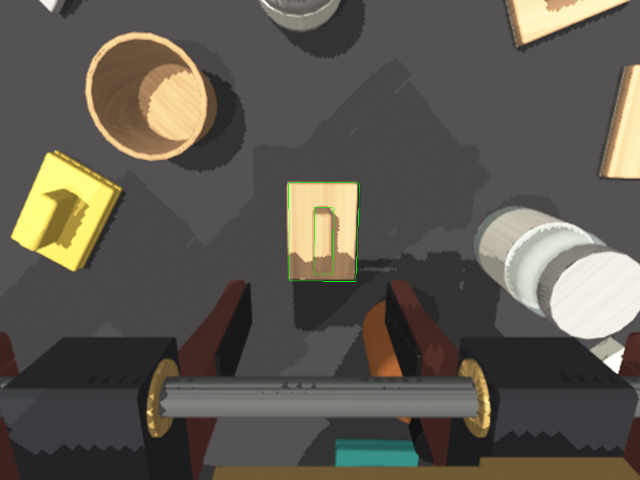

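The wrist view at pixel (322,232) shows the orange wooden block lying on my fitted outline. The tub is up-left, the jar right and the bottle lower centre, all clear of it. Going down.

Request:
carry_out([
  [0.045, 0.002, 0.0027, 0, 0, 0],
  [0.045, 0.002, 0.0026, 0, 0, 0],
  [0.021, 0, 0, 0, 0, 0],
  [0.02, 0, 0, 0, 0, 0],
  [0, 0, 0, 0, 0, 0],
])

```text
t: 2.28
ee_pos: [447.3, -17.3, 18.2]
orientation: [1.767, 0.723, -1.758]
ft_force: [-0.6, 1.0, 0.1]
width: 61.2
```

```bash
python3 - <<'E'
from plan import *
rows([((D[0],D[1],17),down(D[2],True),25)])
E
```

```text
at [447.3 -17.3  18.2] q [-0.07  0.54  2.12 -0.    0.47  0.73] F [-0.6  1.   0.1] w 61.2
[0.0012, -0.0046, -0.0031, 0.0, -0.2, -0.2],
--
```

Request:
carry_out([
  [0.001, -0.0045, -0.003, 0, 0, 0],
  [0, 0, 0, 0, 0, 0],
])

```text
t: 2.52
ee_pos: [446.9, -12.8, 18.7]
orientation: [1.77, 0.72, -1.757]
ft_force: [-0.5, -1.0, 0.7]
width: 61.4
```

Request:
carry_out([
  [0, 0, 0, 0, 0, 0],
  [0, 0, 0, 0, 0, 0],
  [0, 0, 0, 0, 0, 0],
  [0, 0, 0, 0, 0, 0],
], grip=1)

```text
t: 3.02
ee_pos: [448.1, -12.7, 20.3]
orientation: [1.772, 0.719, -1.754]
ft_force: [0.1, -0.6, -0.5]
width: 25.1
```

Request:
carry_out([
  [0.002, 0, 0, 0, 0, 0],
  [0.002, 0, 0, 0, 0, 0],
])

```text
t: 3.28
ee_pos: [447.6, -12.4, 17.7]
orientation: [1.771, 0.72, -1.755]
ft_force: [-7.9, 2.0, 46.0]
width: 14.0
```

Request:
carry_out([
  [0, 0, -0.005, 0, 0, 0],
  [0, 0, -0.005, 0, 0, 0],
])

```text
t: 3.52
ee_pos: [454.5, -5.5, 18.0]
orientation: [1.771, 0.719, -1.755]
ft_force: [-0.0, -0.1, -1.1]
width: 13.6
```

Request:
carry_out([
  [0.0004, 0, -0.005, 0, 0, 0],
])

```text
t: 3.65
ee_pos: [457.2, -2.4, 17.7]
orientation: [1.768, 0.72, -1.757]
ft_force: [-9.7, -13.2, 23.5]
width: 13.8
```

Request:
carry_out([
  [0.0004, 0, -0.005, 0, 0, 0],
])

```text
t: 3.78
ee_pos: [459.2, 0.4, 17.6]
orientation: [1.764, 0.722, -1.76]
ft_force: [-8.7, -12.5, 21.8]
width: 13.7
```

Block D (421,349): ratio of drag to press is 16.4/23.5 and 15.2/21.8, both 0.70, so it is coarse and goes on the board.

```bash
cat >> plan.py <<'E'
def board(s,up,a=-1.2): # TCP pose for slot y=s mm, underside 'up' mm above the face
    M=Ro.from_euler("ZY",[a,-18],degrees=True).as_matrix()
    return np.array([485,306,28.5])+s*M[:,1]+(18+up)*M[:,2]
def tray(s,up):
    c=np.radians(-4.1); return np.array([482+s*np.cos(c),-316+s*np.sin(c),4+18+up])
E
python3 - <<'E'
from plan import *
p=cur()[0]; q=board(36,60); 
rows([(p+[0,0,90],cur()[1],45),((q[0],q[1],115),down(-1.2),45),(q,down(-1.2,pitch=18))])
E
```

```text
at [4.592e+02 4.000e-01 1.760e+01] q [-0.02  0.55  2.09 -0.01  0.49  0.77] F [ -8.7 -12.5  21.8] w 13.7
[-0.045, 0.0002, -0.0, 0.0, 0.0, 0.0],
[-0.045, 0.0002, -0.0, 0.0, 0.0, 0.0],
--
[-0.0006, -0.0161, -0.0162, -8.9, 0.0, -0.0],
[-0.0005, -0.0134, -0.0185, -8.9, 0.0, -0.0],
[-0.0005, -0.0103, -0.0203, -8.9, 0.0, -0.0],
[-0.0005, -0.0071, -0.0217, -8.9, 0.0, -0.0],
[-0.0005, -0.0036, -0.0225, -8.9, 0.0, -0.0],
[-0.0005, -0.0001, -0.0228, -8.9, 0.0, -0.0],
[-0.0005, 0.0035, -0.0225, -8.9, 0.0, -0.0],
[-0.0005, 0.0069, -0.0217, -8.9, 0.0, -0.0],
[-0.0005, 0.0102, -0.0204, -8.9, 0.0, -0.0],
[-0.0005, 0.0133, -0.0185, -8.9, 0.0, -0.0],
[-0.0005, 0.016, -0.0163, -8.9, 0.0, -0.0],
[-0.0005, 0.0183, -0.0136, -8.9, 0.0, -0.0],
[-0.0005, 0.0202, -0.0106, -8.9, 0.0, -0.0],
[-0.0005, 0.0216, -0.0073, -8.9, 0.0, -0.0],
[-0.0005, 0.0225, -0.0039, -8.9, 0.0, -0.0],
--
[0.0062, 0.0, 0.0, 0.0, -9.0, -0.0],
[0.0061, 0.0, -0.001, 0.0, -9.0, 0.0],
--
```

Request:
carry_out([
  [-0.045, 0, 0, 0, 0, 0],
  [-0.045, 0, 0, 0, 0, 0],
  [0, -0.016, -0.016, -9, 0, 0],
  [0, -0.013, -0.019, -9, 0, 0],
  [0, -0.01, -0.02, -9, 0, 0],
  [0, -0.007, -0.022, -9, 0, 0],
  [0, -0.004, -0.0225, -9, 0, 0],
  [0, 0, -0.023, -9, 0, 0],
])

```text
t: 4.78
ee_pos: [458.3, 141.8, 106.8]
orientation: [1.072, 1.289, -1.078]
ft_force: [0.2, 0.6, -3.1]
width: 13.6
```

Request:
carry_out([
  [0, 0.0035, -0.0225, -9, 0, 0],
  [0, 0.007, -0.022, -9, 0, 0],
  [0, 0.01, -0.02, -9, 0, 0],
  [0, 0.013, -0.019, -9, 0, 0],
  [0, 0.016, -0.016, -9, 0, 0],
  [0, 0.018, -0.014, -9, 0, 0],
  [0, 0.02, -0.011, -9, 0, 0],
  [0, 0.022, -0.007, -9, 0, 0],
])

```text
t: 5.78
ee_pos: [445.1, 331.2, 100.9]
orientation: [0.065, 1.578, -0.075]
ft_force: [0.5, -0.2, -2.2]
width: 13.8
```

```bash
python3 - <<'E'
from plan import *
rows([(board(36,40),down(-1.2,pitch=18)),(board(36,8),down(-1.2,pitch=18))])
E
```

```text
at [445.1 331.2 100.9] q [ 0.62  0.5   1.86 -0.    0.8  -0.86] F [ 0.5 -0.2 -2.2] w 13.8
[0.0085, 0.0067, 0.0109, -1.9, -9.2, 0.5],
[0.0102, 0.0062, 0.0096, -1.9, -9.2, 0.5],
--
[0.032, -0.0, 0.0, 0.0, 0.0, 0.0],
--
```

Request:
carry_out([
  [0, 0.0067, 0.011, -2, -9.2, 0.5],
  [0.006, 0.0062, 0.0096, -2, -9.2, 0.5],
  [0.01, 0, 0, 0, 0, 0],
  [0, 0, 0, 0, 0, 0],
])

```text
t: 6.28
ee_pos: [469.8, 344.5, 84.0]
orientation: [0.006, 1.261, -0.013]
ft_force: [0.2, -0.2, -2.1]
width: 13.6
```

```bash
python3 - <<'E'
from plan import *
rows([(board(36,6),down(-1.2,pitch=18),20),(board(36,0),down(-1.2,pitch=18),3)])
E
```

```text
at [469.8 344.5  84. ] q [ 0.72  0.5   1.97 -0.46  0.48 -0.45] F [ 0.2 -0.2 -2.1] w 13.6
[0.0169, -0.0011, -0.0009, 0.2, -0.1, -0.0],
[0.0169, -0.0011, -0.0009, 0.2, -0.1, -0.0],
--
[0.003, -0.0, -0.0, 0.0, 0.0, 0.0],
[0.003, -0.0, -0.0, 0.0, 0.0, 0.0],
--
```

Request:
carry_out([
  [0.017, -0.001, -0.001, 0, 0, 0],
  [0.016, -0.001, -0.001, 0, 0, 0],
  [0.002, 0, 0, 0, 0, 0],
])

```text
t: 6.65
ee_pos: [480.9, 341.4, 47.5]
orientation: [0.009, 1.264, -0.017]
ft_force: [-0.7, -0.2, -2.1]
width: 13.8
```

```bash
python3 - <<'E'
from plan import *
rows([(board(36,0),down(-1.2,pitch=18),10)])
E
```

```text
at [480.9 341.4  47.5] q [ 0.7   0.57  1.96 -0.51  0.42 -0.4 ] F [-0.7 -0.2 -2.1] w 13.8
[0.0016, 0.0007, -0.0012, 0.2, -0.4, 0.1],
--
```

Request:
carry_out([
  [0.0015, 0, 0, 0, -0.4, 0],
])

```text
t: 6.78
ee_pos: [481.8, 341.3, 46.1]
orientation: [0.01, 1.256, -0.018]
ft_force: [-15.1, -0.2, 31.7]
width: 13.9
```

Request:
carry_out([
  [0.001, 0, 0, 0, 0, 0],
])

```text
t: 6.9
ee_pos: [481.9, 341.3, 46.1]
orientation: [0.01, 1.256, -0.018]
ft_force: [-15.6, -0.4, 22.5]
width: 14.2
```

Request:
carry_out([
  [0.0005, 0, 0, 0, 0, 0],
])

```text
t: 7.02
ee_pos: [481.8, 341.2, 46.3]
orientation: [0.01, 1.255, -0.018]
ft_force: [-1.6, -0.0, 0.0]
width: 14.0
```

Seated on the board. I'll release and retreat along the tool axis.

Request:
carry_out([
  [0, 0, 0, 0, 0, 0],
  [0, 0, 0, 0, 0, 0],
], grip=0.3)

```text
t: 7.28
ee_pos: [482.5, 341.9, 47.1]
orientation: [0.012, 1.254, -0.017]
ft_force: [0.3, 0.0, 0.1]
width: 30.2
```

Request:
carry_out([
  [-0.03, 0, 0, 0, 0, 0],
  [-0.045, 0, 0, 0, 0, 0],
])

```text
t: 7.52
ee_pos: [458.4, 341.3, 117.0]
orientation: [0.009, 1.257, -0.02]
ft_force: [0.1, -0.3, 0.6]
width: 50.3
```

```bash
python3 - <<'E'
from plan import *
rows([((620,190,160),down(A[2]),55),((A[0],A[1],60),down(A[2]),55),((A[0],A[1],25),down(A[2]),40)])
p,K,r,t=shot("side"); c=proj([[485,306,40]],K,r,t)[0].astype(int); print(c)
cv2.imwrite("pics/s2.png",cv2.resize(p[max(0,c[1]-100):c[1]+100,max(0,c[0]-130):c[0]+130],None,fx=2.5,fy=2.5))
E
```

```text
at [458.4 341.3 117. ] q [ 0.74  0.43  1.98 -0.43  0.54 -0.47] F [ 0.1 -0.3  0.6] w 50.3
[0.0021, -0.0296, 0.0339, 4.0, 3.6, -0.6],
[0.0002, -0.0272, 0.036, 4.0, 3.6, -0.6],
[-0.0018, -0.0246, 0.0378, 4.0, 3.6, -0.6],
[-0.004, -0.0219, 0.0392, 4.0, 3.6, -0.6],
[-0.0062, -0.0191, 0.0404, 4.0, 3.6, -0.6],
--
[0.0333, -0.0133, 0.031, 0.0, 0.0, 0.0],
[0.0333, -0.0133, 0.031, 0.0, 0.0, 0.0],
[0.0333, -0.0133, 0.031, 0.0, 0.0, 0.0],
--
[0.035, 0.0, 0.0, 0.0, 0.0, 0.0],
--
[233 317]
```

View pics/s2.png

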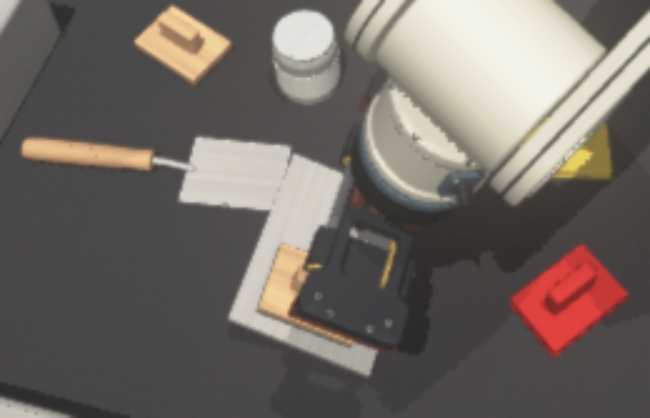

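Picture 4 shows the block lying on the board's left half at crop (300,290), partly hidden by the gripper, with the spatula and jar unmoved. On to block A.

Request:
carry_out([
  [0, -0.03, 0.034, 4, 3.6, -0.6],
  [0, -0.027, 0.036, 4, 3.6, -0.6],
  [-0.002, -0.025, 0.038, 4, 3.6, -0.6],
  [-0.004, -0.022, 0.039, 4, 3.6, -0.6],
  [-0.006, -0.019, 0.04, 4, 3.6, -0.6],
  [0.02, -0.013, 0.031, 0, 0, 0],
  [0.02, -0.013, 0.031, 0, 0, 0],
  [0.02, -0.013, 0.031, 0, 0, 0],
])

```text
t: 8.57
ee_pos: [702.9, 117.4, 111.6]
orientation: [0.305, 1.547, -0.285]
ft_force: [0.6, 0.5, 1.0]
width: 61.3
```

```bash
python3 - <<'E'
from plan import *
rows([((A[0],A[1],60),down(A[2]),45),((A[0],A[1],19),down(A[2]),22)])
E
```

```text
at [702.9 117.4 111.6] q [ 0.14  0.67  1.49  0.01  0.98 -1.06] F [0.6 0.5 1. ] w 61.3
[0.0258, -0.0017, -0.0055, -0.0, 0.0, -0.4],
[0.0258, -0.0015, -0.0055, -0.0, 0.0, -0.4],
--
[0.0205, 0.0, 0.0, 0.0, 0.0, 0.0],
[0.0205, 0.0, 0.0, 0.0, 0.0, 0.0],
--
```

Request:
carry_out([
  [0.025, -0.0015, -0.0055, 0, 0, -0.4],
  [0.025, -0.0015, -0.0055, 0, 0, -0.4],
  [0.019, 0, 0, 0, 0, 0],
  [0.018, 0, 0, 0, 0, 0],
  [0, 0, 0, 0, 0, 0],
])

```text
t: 9.2
ee_pos: [694.3, 115.3, 18.9]
orientation: [0.296, 1.548, -0.301]
ft_force: [0.0, -0.5, 0.7]
width: 61.7
```

```bash
python3 - <<'E'
from plan import *
rows([((A[0],A[1],18.5),down(A[2]),22)])
E
```

```text
at [694.3 115.3  18.9] q [ 0.15  0.78  1.53 -0.    0.83 -1.04] F [ 0.  -0.5  0.7] w 61.7
[0.0004, 0.0025, -0.0036, -0.3, 0.2, 0.1],
--
```

Request:
carry_out([
  [0.0008, 0.0025, -0.0035, 0, 0.2, 0],
  [0, 0, 0, 0, 0, 0],
])

```text
t: 9.45
ee_pos: [693.0, 119.5, 19.5]
orientation: [0.298, 1.549, -0.299]
ft_force: [-0.3, -0.3, 0.1]
width: 61.7
```

Request:
carry_out([
  [0, 0, 0, 0, 0, 0],
  [0, 0, 0, 0, 0, 0],
  [0, 0, 0, 0, 0, 0],
  [0, 0, 0, 0, 0, 0],
], grip=1)

```text
t: 9.95
ee_pos: [694.2, 119.8, 21.4]
orientation: [0.298, 1.546, -0.298]
ft_force: [-0.1, 0.1, 0.2]
width: 24.9
```

Request:
carry_out([
  [0.001, 0, 0, 0, 0, 0],
  [0.001, 0, 0, 0, 0, 0],
])

```text
t: 10.2
ee_pos: [694.2, 119.5, 20.4]
orientation: [0.298, 1.547, -0.298]
ft_force: [-4.8, -1.1, 13.5]
width: 14.2
```

Request:
carry_out([
  [0.0005, 0, 0.005, 0, 0, 0],
])

```text
t: 10.32
ee_pos: [697.4, 118.2, 20.5]
orientation: [0.298, 1.55, -0.299]
ft_force: [-5.8, 2.5, 5.6]
width: 13.6
```

Request:
carry_out([
  [0.0005, 0, 0.005, 0, 0, 0],
])

```text
t: 10.45
ee_pos: [700.6, 117.0, 20.5]
orientation: [0.298, 1.553, -0.299]
ft_force: [-8.1, 3.1, 11.0]
width: 13.9
```

Request:
carry_out([
  [0.0005, 0, 0.005, 0, 0, 0],
])

```text
t: 10.58
ee_pos: [703.7, 115.9, 20.6]
orientation: [0.298, 1.557, -0.299]
ft_force: [-7.3, 3.1, 10.1]
width: 13.6
```

Block A: ratio 8.7/11.0 = 0.79 and 7.9/10.1 = 0.78, so it is coarse and goes in the right slot on the board. That makes B and C the worn ones, which I'll still check.

```bash
python3 - <<'E'
from plan import *
p=cur()[0]; q=board(-36,62.5); 
rows([(p+[0,0,100],cur()[1],50),((620,200,140),down(-8),45),((q[0],q[1],125),down(-1.2),45),(q,down(-1.2,pitch=18))])
E
```

```text
at [703.7 115.9  20.6] q [ 0.15  0.79  1.5   0.    0.86 -1.05] F [-7.3  3.1 10.1] w 13.6
[-0.05, -0.0001, -0.0003, 0.0, 0.0, 0.0],
[-0.05, -0.0001, -0.0003, 0.0, 0.0, 0.0],
--
[-0.0063, 0.0157, -0.0364, -4.6, -0.1, 0.0],
[-0.0063, 0.0185, -0.035, -4.6, -0.1, 0.0],
[-0.0064, 0.0213, -0.0334, -4.6, -0.1, 0.0],
--
[0.0038, 0.0119, -0.0422, -1.7, 0.0, 0.0],
[0.0037, 0.0131, -0.0418, -1.7, 0.0, 0.0],
[0.0037, 0.0144, -0.0414, -1.7, 0.0, 0.0],
[0.0037, 0.0156, -0.041, -1.7, 0.0, 0.0],
--
[0.01, 0.0, 0.0, 0.0, -9.0, -0.0],
[0.0098, 0.0, -0.0016, 0.0, -9.0, 0.0],
--
```

Request:
carry_out([
  [-0.055, 0, 0, 0, 0, 0],
  [-0.055, 0, 0, 0, 0, 0],
  [-0.006, 0.016, -0.036, -4.6, 0, 0],
  [-0.006, 0.019, -0.035, -4.6, 0, 0],
  [-0.006, 0.021, -0.033, -4.6, 0, 0],
  [0.003, 0.012, -0.042, -1.7, 0, 0],
  [0.003, 0.013, -0.042, -1.7, 0, 0],
  [0.003, 0.014, -0.041, -1.7, 0, 0],
])

```text
t: 11.58
ee_pos: [495.0, 253.7, 140.9]
orientation: [0.035, 1.582, -0.034]
ft_force: [0.3, -0.7, -2.8]
width: 13.7
```

```bash
python3 - <<'E'
from plan import *
rows([(board(-36,52),down(-1.2,pitch=18)),(board(-36,12),down(-1.2,pitch=18),40)])
E
```

```text
at [495.  253.7 140.9] q [ 0.45  0.44  1.83  0.01  0.88 -1.08] F [ 0.3 -0.7 -2.8] w 13.7
[0.0231, 0.0077, -0.0163, -0.7, -9.3, 0.1],
[0.0202, 0.0078, -0.0197, -0.7, -9.3, 0.1],
--
[0.02, 0.0, -0.0, 0.0, 0.0, 0.0],
[0.02, 0.0, -0.0, 0.0, 0.0, 0.0],
--
```

Request:
carry_out([
  [0.022, 0.0077, -0.016, -0.7, -9.3, 0],
  [0.02, 0.0078, -0.019, -0.7, -9.3, 0],
  [0.01, 0, 0, 0, 0, 0],
  [0, 0, 0, 0, 0, 0],
])

```text
t: 12.08
ee_pos: [469.0, 264.6, 90.3]
orientation: [0.002, 1.297, -0.034]
ft_force: [-0.3, 0.5, -3.0]
width: 13.5
```

```bash
python3 - <<'E'
from plan import *
rows([(board(-36,7.5),down(-1.2,pitch=18),22),(board(-36,2.5),down(-1.2,pitch=18),3)])
E
```

```text
at [469.  264.6  90.3] q [ 0.59  0.44  2.05 -0.39  0.46 -0.62] F [-0.3  0.5 -3. ] w 13.5
[0.019, 0.0032, -0.0016, -0.0, -1.2, 0.5],
[0.019, 0.0031, -0.002, -0.0, -1.2, 0.5],
--
[0.0025, 0.0, -0.0, 0.0, 0.0, 0.0],
[0.0025, 0.0, -0.0, 0.0, 0.0, 0.0],
--
```

Request:
carry_out([
  [0.018, 0.0032, -0.0016, 0, -1.2, 0.5],
  [0.018, 0.003, -0.002, 0, -1.2, 0.5],
  [0, 0, 0, 0, 0, 0],
])

```text
t: 12.45
ee_pos: [482.2, 270.4, 55.9]
orientation: [0.018, 1.252, -0.022]
ft_force: [-0.3, -0.1, -2.7]
width: 13.7
```

```bash
python3 - <<'E'
from plan import *
rows([(board(-36,2.5),down(-1.2,pitch=18),10)])
E
```

```text
at [482.2 270.4  55.9] q [ 0.59  0.52  2.06 -0.56  0.35 -0.45] F [-0.3 -0.1 -2.7] w 13.7
[0.0061, -0.0004, -0.0065, -0.3, 0.3, 0.0],
--
```

Request:
carry_out([
  [0.003, 0, -0.005, 0, 0.3, 0],
  [0.0025, 0, 0, 0, 0, 0],
])

```text
t: 12.7
ee_pos: [481.2, 270.6, 50.4]
orientation: [0.02, 1.256, -0.023]
ft_force: [0.1, 0.2, -2.9]
width: 13.8
```

Request:
carry_out([
  [0.001, 0, 0, 0, 0, 0],
])

```text
t: 12.82
ee_pos: [481.8, 270.8, 50.0]
orientation: [0.021, 1.255, -0.023]
ft_force: [-8.7, 2.0, 9.4]
width: 13.8
```

Request:
carry_out([
  [0.001, 0, 0, 0, 0, 0],
])

```text
t: 12.95
ee_pos: [481.8, 270.8, 49.9]
orientation: [0.021, 1.255, -0.023]
ft_force: [-11.4, 0.7, 15.9]
width: 13.6
```

Request:
carry_out([
  [0, 0, 0, 0, 0, 0],
  [0, 0, 0, 0, 0, 0],
], grip=0.3)

```text
t: 13.2
ee_pos: [482.7, 271.6, 51.3]
orientation: [0.022, 1.253, -0.022]
ft_force: [0.2, -0.3, 0.2]
width: 30.7
```

Request:
carry_out([
  [-0.03, 0, 0, 0, 0, 0],
  [-0.05, 0, 0, 0, 0, 0],
  [-0.05, 0, 0, 0, 0, 0],
])

```text
t: 13.58
ee_pos: [441.1, 271.6, 175.0]
orientation: [0.02, 1.258, -0.024]
ft_force: [0.3, 0.4, 1.2]
width: 59.9
```

```bash
python3 - <<'E'
from plan import *
rows([((B[0],B[1],150),down(B[2]),55),((B[0],B[1],60),down(B[2]),45)])
E
```

```text
at [441.1 271.6 175. ] q [ 0.64  0.25  2.07 -0.35  0.6  -0.63] F [0.3 0.4 1.2] w 59.9
[0.0146, -0.0383, 0.0339, 3.0, 2.5, -0.5],
[0.0134, -0.0363, 0.0365, 3.0, 2.5, -0.5],
[0.0121, -0.0342, 0.0389, 3.0, 2.5, -0.5],
[0.0106, -0.032, 0.0411, 3.0, 2.5, -0.5],
[0.009, -0.0297, 0.0432, 3.0, 2.5, -0.5],
[0.0073, -0.0273, 0.0451, 3.0, 2.5, -0.5],
[0.0055, -0.0248, 0.0467, 3.0, 2.5, -0.5],
--
[0.045, 0.0, 0.0, 0.0, 0.0, 0.0],
[0.045, 0.0, 0.0, 0.0, 0.0, 0.0],
--
```

Request:
carry_out([
  [0.014, -0.038, 0.034, 3, 2.5, -0.5],
  [0.013, -0.036, 0.036, 3, 2.5, -0.5],
  [0.012, -0.034, 0.039, 3, 2.5, -0.5],
  [0.01, -0.032, 0.041, 3, 2.5, -0.5],
  [0.009, -0.03, 0.043, 3, 2.5, -0.5],
  [0.007, -0.027, 0.045, 3, 2.5, -0.5],
  [0.005, -0.02, 0.038, 3, 2.5, -0.5],
  [0, 0, 0, 0, 0, 0],
])

```text
t: 14.58
ee_pos: [695.0, 1.1, 160.0]
orientation: [0.323, 1.539, -0.306]
ft_force: [-0.1, -0.2, 0.9]
width: 61.4
```

```bash
python3 - <<'E'
from plan import *
rows([((B[0],B[1],60),down(B[2]),45),((B[0],B[1],22),down(B[2]),22)])
E
```

```text
at [695.    1.1 160. ] q [-0.02  0.59  1.51  0.01  1.03 -1.19] F [-0.1 -0.2  0.9] w 61.4
[0.0333, -0.0025, -0.001, -0.0, 0.1, -0.2],
[0.0333, -0.0024, -0.0009, -0.0, 0.1, -0.2],
[0.0333, -0.0023, -0.0008, -0.0, 0.1, -0.2],
--
[0.019, 0.0, 0.0, 0.0, 0.0, 0.0],
[0.019, 0.0, 0.0, 0.0, 0.0, 0.0],
--
```

Request:
carry_out([
  [0.033, -0.002, -0.001, 0, 0.1, -0.2],
  [0.033, -0.002, -0.001, 0, 0.1, -0.2],
  [0.033, -0.002, -0.001, 0, 0.1, -0.2],
  [0.018, 0, 0, 0, 0, 0],
  [0.018, 0, 0, 0, 0, 0],
  [0, 0, 0, 0, 0, 0],
])

```text
t: 15.32
ee_pos: [689.8, 0.3, 23.0]
orientation: [0.314, 1.544, -0.31]
ft_force: [0.3, -0.2, -0.1]
width: 61.4
```

```bash
python3 - <<'E'
from plan import *
rows([((B[0],B[1],18),down(B[2]),22)])
E
```

```text
at [6.898e+02 3.000e-01 2.300e+01] q [-0.02  0.76  1.57  0.    0.81 -1.19] F [ 0.3 -0.2 -0.1] w 61.4
[0.005, -0.0036, 0.0021, 0.2, 0.2, -0.2],
--
```

Request:
carry_out([
  [0.005, -0.0036, 0.002, 0, 0.2, 0],
  [0, 0, 0, 0, 0, 0],
])

```text
t: 15.58
ee_pos: [691.7, -3.9, 19.5]
orientation: [0.315, 1.545, -0.308]
ft_force: [0.4, 0.4, -0.2]
width: 61.5
```

Request:
carry_out([
  [0, 0, 0, 0, 0, 0],
  [0, 0, 0, 0, 0, 0],
  [0, 0, 0, 0, 0, 0],
  [0, 0, 0, 0, 0, 0],
], grip=1)

```text
t: 16.08
ee_pos: [693.0, -4.1, 21.3]
orientation: [0.315, 1.542, -0.308]
ft_force: [-0.4, -0.2, -0.5]
width: 25.0
```

Request:
carry_out([
  [0.001, 0, 0, 0, 0, 0],
  [0.001, 0, 0, 0, 0, 0],
])

```text
t: 16.32
ee_pos: [693.1, -4.1, 20.3]
orientation: [0.315, 1.542, -0.308]
ft_force: [-5.3, 0.0, 13.0]
width: 13.8
```

Request:
carry_out([
  [0.0005, 0, 0.005, 0, 0, 0],
])

```text
t: 16.45
ee_pos: [697.5, -5.8, 20.3]
orientation: [0.315, 1.542, -0.308]
ft_force: [-2.0, 1.3, 2.6]
width: 14.1
```

Request:
carry_out([
  [0.0005, 0, 0.005, 0, 0, 0],
])

```text
t: 16.58
ee_pos: [702.3, -7.7, 20.3]
orientation: [0.315, 1.542, -0.308]
ft_force: [-2.5, 1.5, 5.7]
width: 13.6
```

Request:
carry_out([
  [0.0007, 0, 0.005, 0, 0, 0],
])

```text
t: 16.7
ee_pos: [707.3, -9.6, 20.3]
orientation: [0.315, 1.542, -0.308]
ft_force: [-2.8, 2.0, 8.5]
width: 13.9
```

Block B reads 0.40–0.5 of a light press, which isn't clear enough. I'll repeat with a firmer press.

Request:
carry_out([
  [0.002, 0, 0.005, 0, 0, 0],
])

```text
t: 16.82
ee_pos: [712.8, -11.3, 20.3]
orientation: [0.315, 1.541, -0.307]
ft_force: [-6.8, 2.4, 21.6]
width: 13.7
```

Request:
carry_out([
  [0.001, 0, -0.005, 0, 0, 0],
])

```text
t: 16.95
ee_pos: [710.3, -9.8, 20.4]
orientation: [0.316, 1.537, -0.307]
ft_force: [1.4, -0.3, 2.5]
width: 13.7
```

Request:
carry_out([
  [0.001, 0, -0.005, 0, 0, 0],
])

```text
t: 17.08
ee_pos: [707.5, -8.2, 20.5]
orientation: [0.316, 1.534, -0.306]
ft_force: [2.5, -1.0, 4.9]
width: 13.6
```

Request:
carry_out([
  [0.001, 0, -0.005, 0, 0, 0],
])

```text
t: 17.2
ee_pos: [704.8, -6.6, 20.7]
orientation: [0.316, 1.53, -0.306]
ft_force: [1.1, -1.8, 7.5]
width: 13.7
```

B: 7.2/21.6 = 0.33 and 2.1/7.5 = 0.28 without counting the block's own weight, so about 0.2–0.3 with it. That is far below the coarse ones at 0.7–0.8, so B is worn and goes in the tray.

```bash
python3 - <<'E'
from plan import *
p=cur()[0]; q=tray(36,0)
rows([(p+[0,0,130],cur()[1],50),((q[0],q[1],150),down(-94.1),45)])
E
```

```text
at [704.8  -6.6  20.7] q [-0.03  0.77  1.54  0.    0.81 -1.2 ] F [ 1.1 -1.8  7.5] w 13.7
[-0.0433, 0.0004, 0.0007, 0.0, 0.0, 0.0],
[-0.0433, 0.0004, 0.0007, 0.0, 0.0, 0.0],
[-0.0433, 0.0004, 0.0007, 0.0, 0.0, 0.0],
--
[-0.0004, -0.04, -0.0057, 7.9, 0.1, -0.1],
[-0.0003, -0.0404, -0.0002, 7.9, 0.1, -0.1],
[-0.0002, -0.04, 0.0054, 7.9, 0.1, -0.1],
[-0.0002, -0.0389, 0.0109, 7.9, 0.1, -0.1],
[-0.0001, -0.037, 0.0161, 7.9, 0.1, -0.1],
[-0.0, -0.0345, 0.0211, 7.9, 0.1, -0.1],
[0.0, -0.0312, 0.0256, 7.9, 0.1, -0.1],
[0.0, -0.0274, 0.0297, 7.9, 0.1, -0.1],
[0.0001, -0.023, 0.0332, 7.9, 0.1, -0.1],
--
```

Request:
carry_out([
  [-0.045, 0, 0, 0, 0, 0],
  [-0.045, 0, 0, 0, 0, 0],
  [-0.045, 0, 0, 0, 0, 0],
  [0, -0.04, -0.006, 8, 0, 0],
  [0, -0.04, 0, 8, 0, 0],
  [0, -0.04, 0.005, 8, 0, 0],
  [0, -0.039, 0.011, 8, 0, 0],
  [0, -0.037, 0.016, 8, 0, 0],
])

```text
t: 18.2
ee_pos: [590.7, -180.2, 150.2]
orientation: [0.871, 1.386, -0.858]
ft_force: [-0.0, -0.3, -1.9]
width: 13.8
```

Request:
carry_out([
  [0, -0.034, 0.021, 8, 0, 0],
  [0, -0.031, 0.026, 8, 0, 0],
  [0, -0.027, 0.03, 8, 0, 0],
  [0, -0.023, 0.033, 8, 0, 0],
  [0, 0, 0, 0, 0, 0],
])

```text
t: 18.82
ee_pos: [496.9, -320.9, 144.3]
orientation: [1.305, 1.152, -1.294]
ft_force: [0.3, -1.2, -2.3]
width: 13.9
```

```bash
python3 - <<'E'
from plan import *
rows([(tray(36,62.5),down(-94.1),45),(tray(36,12.5),down(-94.1),25)])
E
```

```text
at [ 496.9 -320.9  144.3] q [-0.6   0.47  1.76  0.01  0.91 -0.48] F [ 0.3 -1.2 -2.3] w 13.9
[0.0299, 0.0102, -0.0022, -1.5, -0.2, -0.0],
[0.0299, 0.0103, -0.0021, -1.5, -0.2, -0.0],
--
[0.025, 0.0, 0.0, 0.0, 0.0, 0.0],
[0.025, 0.0, 0.0, 0.0, 0.0, 0.0],
--
```

Request:
carry_out([
  [0.03, 0.0102, -0.002, -1.5, -0.2, 0],
  [0.03, 0.0103, -0.002, -1.5, -0.2, 0],
  [0.02, 0, 0, 0, 0, 0],
  [0.02, 0, 0, 0, 0, 0],
  [0, 0, 0, 0, 0, 0],
])

```text
t: 19.45
ee_pos: [518.1, -316.8, 39.5]
orientation: [1.259, 1.179, -1.257]
ft_force: [-0.3, -0.3, -1.1]
width: 14.0
```

```bash
python3 - <<'E'
from plan import *
rows([(tray(36,2.5),down(-94.1),30)])
p,K,r,t=shot("wrist"); cv2.imwrite("pics/w5.png",p)
E
```

```text
at [ 518.1 -316.8   39.5] q [-0.57  0.65  1.76  0.    0.73 -0.5 ] F [-0.3 -0.3 -1.1] w 14.0
[0.015, -0.0001, 0.0018, 0.3, -0.1, 0.0],
--
```

View pics/w5.png

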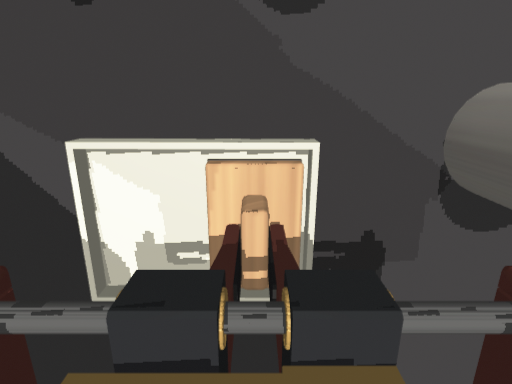

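The wrist view shows the block inside the tray walls: base at columns 207–302, right inner wall about 308, top inner wall about row 150. I'll shift it 2 mm toward the tray's middle and lower it.

Request:
carry_out([
  [0.008, -0.002, 0.0015, 0.3, 0, 0],
  [0.005, 0, 0, 0, 0, 0],
])

```text
t: 19.75
ee_pos: [517.6, -319.5, 28.7]
orientation: [1.263, 1.171, -1.259]
ft_force: [0.3, 0.3, -3.0]
width: 14.1
```

Request:
carry_out([
  [0.0015, 0, 0, 0, 0, 0],
])

```text
t: 19.88
ee_pos: [517.6, -319.8, 27.3]
orientation: [1.263, 1.17, -1.259]
ft_force: [-0.9, -0.5, -2.3]
width: 13.5
```

Request:
carry_out([
  [0.001, 0, 0, 0, 0, 0],
])

```text
t: 20.0
ee_pos: [517.7, -319.9, 26.5]
orientation: [1.263, 1.17, -1.259]
ft_force: [-0.6, -0.4, -1.7]
width: 13.8
```

Request:
carry_out([
  [0.0015, 0, 0, 0, 0, 0],
])

```text
t: 20.12
ee_pos: [518.0, -320.0, 25.2]
orientation: [1.263, 1.169, -1.259]
ft_force: [-1.1, 0.1, -3.1]
width: 13.9
```

Request:
carry_out([
  [0.001, 0, 0, 0, 0, 0],
])

```text
t: 20.25
ee_pos: [518.0, -320.0, 24.3]
orientation: [1.263, 1.169, -1.259]
ft_force: [-0.6, 1.7, 4.2]
width: 13.6
```

Request:
carry_out([
  [0.001, 0, 0, 0, 0, 0],
])

```text
t: 20.38
ee_pos: [518.3, -320.2, 24.3]
orientation: [1.263, 1.169, -1.259]
ft_force: [-3.1, 1.7, 13.0]
width: 13.9
```

Request:
carry_out([
  [0, 0, 0, 0, 0, 0],
  [0, 0, 0, 0, 0, 0],
], grip=0.3)

```text
t: 20.62
ee_pos: [519.0, -320.6, 25.0]
orientation: [1.263, 1.167, -1.258]
ft_force: [-0.4, 0.1, -0.8]
width: 30.1
```

Request:
carry_out([
  [-0.03, 0, 0, 0, 0, 0],
  [-0.05, 0, 0, 0, 0, 0],
  [-0.055, 0, 0, 0, 0, 0],
])

```text
t: 21.0
ee_pos: [515.7, -318.6, 158.5]
orientation: [1.263, 1.176, -1.261]
ft_force: [-0.1, -1.1, 0.1]
width: 59.5
```

```bash
python3 - <<'E'
from plan import *
rows([((C[0],C[1],150),down(C[2],True),50),((C[0],C[1],60),down(C[2],True),45)])
E
```

```text
at [ 515.7 -318.6  158.5] q [-0.57  0.47  1.72  0.    0.95 -0.5 ] F [-0.1 -1.1  0.1] w 59.5
[0.0015, 0.0252, -0.0339, 6.9, -0.0, 0.0],
[0.0015, 0.021, -0.0367, 6.9, -0.0, 0.0],
[0.0015, 0.0164, -0.0389, 6.9, -0.0, 0.0],
[0.0015, 0.0117, -0.0406, 6.9, -0.0, 0.0],
[0.0014, 0.0067, -0.0417, 6.9, -0.0, 0.0],
[0.0014, 0.0017, -0.0422, 6.9, -0.0, 0.0],
--
[0.045, 0.0, 0.0, 0.0, 0.0, 0.0],
[0.045, 0.0, 0.0, 0.0, 0.0, 0.0],
--
```

Request:
carry_out([
  [0, 0.025, -0.034, 7, 0, 0],
  [0, 0.021, -0.037, 7, 0, 0],
  [0, 0.016, -0.039, 7, 0, 0],
  [0, 0.012, -0.04, 7, 0, 0],
  [0, 0.007, -0.042, 7, 0, 0],
  [0, 0.002, -0.042, 7, 0, 0],
  [0, 0, 0, 0, 0, 0],
])

```text
t: 21.88
ee_pos: [692.8, -126.4, 166.3]
orientation: [1.796, 0.685, -1.778]
ft_force: [-0.2, -0.5, 0.6]
width: 61.3
```

```bash
python3 - <<'E'
from plan import *
rows([((C[0],C[1],60),down(C[2],True),45),((C[0],C[1],20),down(C[2],True),22)])
E
```

```text
at [ 692.8 -126.4  166.3] q [-0.2   0.59  1.49 -0.    1.05  0.64] F [-0.2 -0.5  0.6] w 61.3
[0.0354, -0.003, 0.0032, -0.8, -0.1, -0.2],
[0.0354, -0.0029, 0.0031, -0.8, -0.1, -0.2],
[0.0354, -0.0028, 0.003, -0.8, -0.1, -0.2],
--
[0.02, 0.0, 0.0, 0.0, 0.0, 0.0],
[0.02, 0.0, 0.0, 0.0, 0.0, 0.0],
--
```

Request:
carry_out([
  [0.035, -0.003, 0.003, -0.8, 0, 0],
  [0.035, -0.003, 0.003, -0.8, 0, 0],
  [0.035, -0.003, 0.003, -0.8, 0, 0],
  [0.018, 0, 0, 0, 0, 0],
  [0.018, 0, 0, 0, 0, 0],
  [0, 0, 0, 0, 0, 0],
])

```text
t: 22.62
ee_pos: [680.6, -130.3, 22.6]
orientation: [1.765, 0.719, -1.746]
ft_force: [-0.9, 0.3, 0.5]
width: 61.0
```

```bash
python3 - <<'E'
from plan import *
rows([((C[0],C[1],17.5),down(C[2],True),22)])
E
```

```text
at [ 680.6 -130.3   22.6] q [-0.21  0.76  1.56 -0.    0.8   0.58] F [-0.9  0.3  0.5] w 61.0
[0.005, -0.0023, -0.0029, 0.4, -0.3, -0.8],
--
```

Request:
carry_out([
  [0.005, -0.0023, -0.003, 0.4, -0.3, -0.8],
  [0, 0, 0, 0, 0, 0],
])

```text
t: 22.88
ee_pos: [682.8, -126.7, 19.1]
orientation: [1.766, 0.724, -1.762]
ft_force: [-0.4, 0.3, -0.1]
width: 61.4
```

Request:
carry_out([
  [0, 0, 0, 0, 0, 0],
  [0, 0, 0, 0, 0, 0],
  [0, 0, 0, 0, 0, 0],
  [0, 0, 0, 0, 0, 0],
], grip=1)

```text
t: 23.38
ee_pos: [684.1, -126.7, 21.0]
orientation: [1.767, 0.723, -1.758]
ft_force: [-0.4, -0.1, 0.1]
width: 24.5
```

Request:
carry_out([
  [0.001, 0, 0, 0, 0, 0],
  [0.001, 0, 0, 0, 0, 0],
])

```text
t: 23.62
ee_pos: [684.1, -126.7, 20.0]
orientation: [1.767, 0.723, -1.759]
ft_force: [-5.0, 0.3, 13.3]
width: 13.6
```

Request:
carry_out([
  [0.001, 0, -0.005, 0, 0, 0],
])

```text
t: 23.75
ee_pos: [687.8, -123.8, 20.0]
orientation: [1.767, 0.722, -1.758]
ft_force: [-2.4, -1.8, 7.9]
width: 13.6
```

Request:
carry_out([
  [0.0012, 0, -0.005, 0, 0, 0],
])

```text
t: 23.88
ee_pos: [691.9, -120.8, 20.0]
orientation: [1.767, 0.721, -1.758]
ft_force: [-1.9, -2.7, 9.9]
width: 13.9
```

Request:
carry_out([
  [0.0012, 0, -0.005, 0, 0, 0],
])

```text
t: 24.0
ee_pos: [695.9, -117.8, 20.0]
orientation: [1.768, 0.72, -1.757]
ft_force: [-1.4, -2.5, 8.7]
width: 14.0
```

C: 3.3/9.9 = 0.33 and 2.9/8.7 = 0.33, about 0.25 with its weight counted. That is worn, like B, and gives two of each. It goes in the tray's near half.

```bash
python3 - <<'E'
from plan import *
p=cur()[0]; q=tray(-36,0)
rows([(p+[0,0,130],cur()[1],50),((q[0],q[1],150),down(-94.1),46)])
E
```

```text
at [ 695.9 -117.8   20. ] q [-0.18  0.78  1.53 -0.    0.83  0.61] F [-1.4 -2.5  8.7] w 14.0
[-0.0433, 0.0003, -0.0001, 0.0, 0.0, 0.0],
[-0.0433, 0.0003, -0.0001, 0.0, 0.0, 0.0],
[-0.0433, 0.0003, -0.0001, 0.0, 0.0, 0.0],
--
[-0.0002, -0.0052, 0.045, -5.9, -0.0, -0.1],
[-0.0002, -0.0098, 0.0443, -5.9, -0.0, -0.1],
[-0.0002, -0.0143, 0.043, -5.9, -0.0, -0.1],
[-0.0001, -0.0186, 0.0413, -5.9, -0.0, -0.1],
[-0.0001, -0.0228, 0.0392, -5.9, -0.0, -0.1],
[-0.0001, -0.0267, 0.0366, -5.9, -0.0, -0.1],
[-0.0, -0.0303, 0.0337, -5.9, -0.0, -0.1],
--
```

Request:
carry_out([
  [-0.045, 0, 0, 0, 0, 0],
  [-0.045, 0, 0, 0, 0, 0],
  [-0.045, 0, 0, 0, 0, 0],
  [0, -0.005, 0.045, -6, 0, 0],
  [0, -0.01, 0.044, -6, 0, 0],
  [0, -0.014, 0.043, -6, 0, 0],
  [0, -0.019, 0.041, -6, 0, 0],
  [0, -0.023, 0.039, -6, 0, 0],
])

```text
t: 25.0
ee_pos: [513.9, -259.8, 155.3]
orientation: [1.388, 1.079, -1.385]
ft_force: [0.5, -0.6, -1.6]
width: 14.0
```

Request:
carry_out([
  [0, -0.027, 0.036, -6, 0, 0],
  [0, -0.025, 0.025, -5.5, 0, 0],
  [0, 0, 0, 0, 0, 0],
])

```text
t: 25.38
ee_pos: [445.5, -311.9, 154.2]
orientation: [1.239, 1.188, -1.238]
ft_force: [0.2, -0.4, -1.1]
width: 13.9
```

```bash
python3 - <<'E'
from plan import *
rows([(tray(-36,62.5),down(-94.1),45),(tray(-36,20),down(-94.1),25)])
E
```

```text
at [ 445.5 -311.9  154.2] q [-0.63  0.4   1.86  0.    0.88 -0.59] F [ 0.2 -0.4 -1.1] w 13.9
[0.0348, 0.0003, 0.0007, 0.9, 0.0, -0.1],
[0.0348, 0.0003, 0.0007, 0.9, 0.0, -0.1],
--
[0.0213, 0.0, 0.0, 0.0, 0.0, 0.0],
[0.0213, 0.0, 0.0, 0.0, 0.0, 0.0],
--
```

Request:
carry_out([
  [0.034, 0, 0, 0.9, 0, 0],
  [0.034, 0, 0, 0.9, 0, 0],
  [0.02, 0, 0, 0, 0, 0],
  [0, 0, 0, 0, 0, 0],
])

```text
t: 25.88
ee_pos: [448.5, -311.5, 64.2]
orientation: [1.267, 1.167, -1.264]
ft_force: [-0.0, 0.5, -1.6]
width: 13.8
```

```bash
python3 - <<'E'
from plan import *
rows([(tray(-36,12.5),down(-94.1),15)])
p,K,r,t=shot("wrist"); cv2.imwrite("pics/w6.png",p)
E
```

```text
at [ 448.5 -311.5   64.2] q [-0.63  0.54  1.9   0.    0.7  -0.55] F [-0.   0.5 -1.6] w 13.8
[0.0148, -0.0012, 0.001, -0.2, 0.1, -0.1],
[0.0148, -0.0011, 0.001, -0.2, 0.1, -0.1],
--
```

View pics/w6.png

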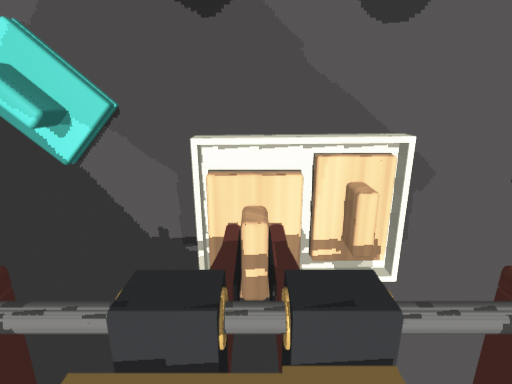

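The wrist view shows B flat in the tray's right half (columns 312–393). The held block (columns 207–302) is over the free left half with a gap on both sides. Lowering it.

Request:
carry_out([
  [0.015, -0.0011, 0.001, 0, 0, 0],
  [0.014, -0.001, 0.001, 0, 0, 0],
  [0, 0, 0, 0, 0, 0],
])

```text
t: 26.3
ee_pos: [448.4, -314.4, 35.9]
orientation: [1.266, 1.162, -1.262]
ft_force: [-0.7, 0.4, -1.9]
width: 14.2
```

```bash
python3 - <<'E'
from plan import *
rows([(tray(-35,2),down(-94.1),15)])
E
```

```text
at [ 448.4 -314.4   35.9] q [-0.63  0.59  1.9   0.    0.64 -0.56] F [-0.7  0.4 -1.9] w 14.2
[0.0119, -0.0015, -0.0008, -0.3, 0.2, -0.5],
--
```

Request:
carry_out([
  [0.006, -0.0015, -0.001, -0.3, 0, -0.5],
  [0.004, 0, 0, 0, 0, 0],
])

```text
t: 26.55
ee_pos: [447.3, -313.6, 25.8]
orientation: [1.258, 1.17, -1.264]
ft_force: [-0.2, 0.4, -2.4]
width: 14.3
```

Request:
carry_out([
  [0.0015, 0, 0, 0, 0, 0],
])

```text
t: 26.68
ee_pos: [447.4, -313.7, 24.2]
orientation: [1.258, 1.17, -1.264]
ft_force: [-1.2, -1.7, 3.0]
width: 13.8
```

Request:
carry_out([
  [0.001, 0, 0, 0, 0, 0],
])

```text
t: 26.8
ee_pos: [447.5, -313.9, 23.9]
orientation: [1.258, 1.17, -1.264]
ft_force: [-3.8, 2.8, 18.3]
width: 13.5
```

Request:
carry_out([
  [0.001, 0, 0, 0, 0, 0],
])

```text
t: 26.92
ee_pos: [447.5, -313.9, 23.9]
orientation: [1.258, 1.17, -1.264]
ft_force: [-3.7, 3.2, 12.3]
width: 13.5
```

Seated. I'll release, retreat upward and check the whole scene.

Request:
carry_out([
  [0, 0, 0, 0, 0, 0],
  [0, 0, 0, 0, 0, 0],
  [0, 0, 0, 0, 0, 0],
], grip=0.3)

```text
t: 27.3
ee_pos: [448.3, -314.5, 24.9]
orientation: [1.258, 1.168, -1.263]
ft_force: [0.5, 0.7, -0.5]
width: 40.2
```

Request:
carry_out([
  [-0.03, 0, 0, 0, 0, 0],
  [-0.05, 0, 0, 0, 0, 0],
  [-0.06, 0, 0, 0, 0, 0],
  [-0.05, 0, 0, 0, 0, 0],
  [0, -0.04, 0.04, 0, 0, 0],
  [0, -0.04, 0.04, 0, 0, 0],
  [0, -0.04, 0.04, 0, 0, 0],
  [0, 0, 0, 0, 0, 0],
])

```text
t: 28.3
ee_pos: [317.8, -427.9, 222.3]
orientation: [1.254, 1.166, -1.261]
ft_force: [0.1, 0.1, -0.3]
width: 61.2
```

```bash
python3 - <<'E'
from fit import *
from plan import Ro
o=ctrl.get_obs(); print(o["t"],o["ee_pos"].round(0),o["width"])
for n in("top","side"):
    p,K,r,t=shot(n); cv2.imwrite(f"pics/{n}7.png",cv2.resize(p,(800,600),interpolation=cv2.INTER_CUBIC))
    old=np.load(n+"0.npz")["p"]; d=cv2.absdiff(p,old).max(2)
    for nm,P in dict(jar=[551,-128,55],bottle=[429,-119,60],tin=[564,126,40],tub=[444,136,30],mug=[683,-273,40],spat=[595,237,3]).items():
        u=proj([P],K,r,t)[0].astype(int); print(n,nm,"changed frac",round(float((d[max(0,u[1]-25):u[1]+25,max(0,u[0]-25):u[0]+25]>50).mean()),3))
E
```

```text
28.3 [ 318. -428.  222.] 61.23799576791934
top jar changed frac 0.0
top bottle changed frac 0.0
top tin changed frac 0.0
top tub changed frac 0.0
top mug changed frac 0.0
top spat changed frac 0.0
side jar changed frac 0.016
side bottle changed frac 0.006
side tin changed frac 0.0
side tub changed frac 0.0
side mug changed frac 0.0
side spat changed frac 0.004
```

View pics/top7.png

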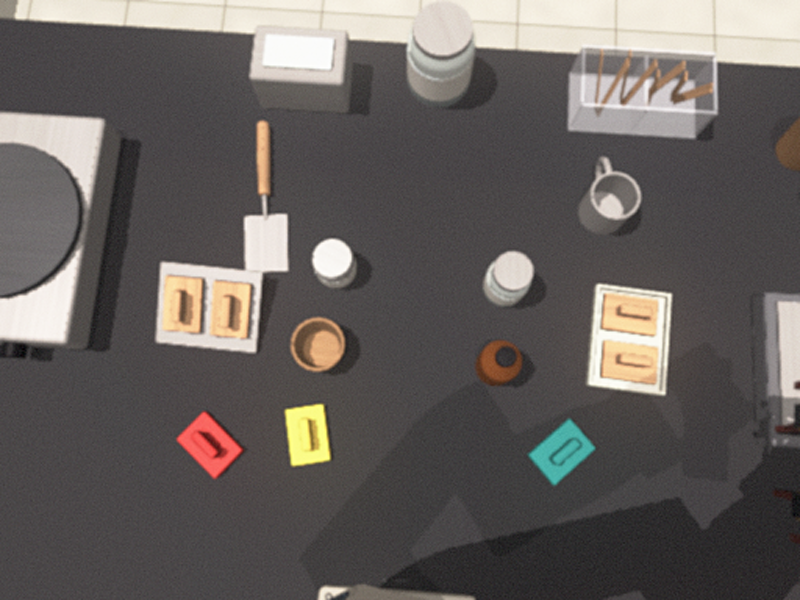

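View pics/side7.png

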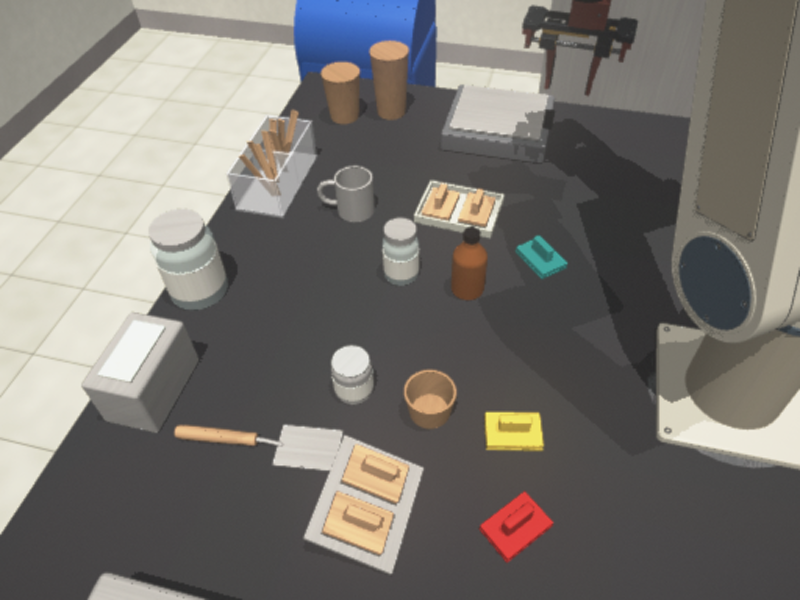

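Two blocks lie on the board (top view (181,304) and (231,309)) and two flat in the tray ((629,314), (629,361)). The bystanders and look-alikes haven't moved and the arm is clear, so I'm handing in.

```bash
python3 -c "
from workcell import ctrl
print(ctrl.close_job())"
```

```text
the job is handed in; nothing more can be done
None
```

All four blocks are placed and the job was handed in at 28.4 s of the 72 s. The two coarse blocks are on the sloping board and the two worn ones are in the tray. The hand-in gave no verdict.

I told them apart by gripping each rib, pressing the block down and dragging it a short way. The ratios are drag force over pressing force:

| Block (start position in the top view) | Ratio | Sole | Placed |
|---|---|---|---|
| (421,349) | 0.70 | coarse | board, left |
| (348,187) | 0.78 | coarse | board, right |
| (427,193) | 0.28–0.33 firm press, 0.4–0.5 or more light press | worn | tray, far half |
| (506,203) | 0.33 | worn | tray, near half |

- **Worn readings:** they came out above the stated 0.14–0.20. My ratios leave out the block's own weight and the readings have noise of roughly 0.5–1 N. Even so, the worn blocks stayed well apart from the coarse ones, except for the first, lightest readings on (427,193). I repeated that block with a firmer press.
- **Last checks:** the final top and side pictures show two blocks lying on the board and two flat inside the tray, with the gripper clear. I did not measure their angles or depths separately.
- **Everything else:** at the jar, bottle, tin, tub, mug and spatula, the before and after pictures matched: no change in the top view and at most 1.6 % of pixels in the side view. The red, yellow and turquoise look-alikes were not touched.

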